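Put the ratchet sockets back in their tray blocks

TASK

Put the four bright steel ratchet sockets away: stand each one upright, open end up, in the round pocket of the grey tray block made for its size, the smallest socket in the smallest pocket and so on up to the largest in the largest. Do not knock a socket over, and leave the dark hex nut and the dark spacer ring where they lie.

Things in the scene. Friction and masses are not known exactly. Their poses are not given: they have to be found in the camera images.
- socket_small_center (a point): The smallest of four loose sockets for a ratchet: a bright steel upright cylinder 18 mm in diameter and 38 mm high, dark hexagonal opening on top, standing on the bench. The point is its centre, half-way up; z is up along its axis.
- socket_medium_center (a point): The second smallest of four loose sockets for a ratchet: a bright steel upright cylinder 28 mm in diameter and 42 mm high, dark hexagonal opening on top, standing on the bench. The point is its centre, half-way up; z is up along its axis.
- socket_large_center (a point): The second largest of four loose sockets for a ratchet: a bright steel upright cylinder 38 mm in diameter and 48 mm high, dark hexagonal opening on top, standing on the bench. The point is its centre, half-way up; z is up along its axis.
- socket_giant_center (a point): The largest of four loose sockets for a ratchet: a bright steel upright cylinder 50 mm in diameter and 56 mm high, dark hexagonal opening on top, standing on the bench. The point is its centre, half-way up; z is up along its axis.
- block_small_hole0 (a point): The smallest of four fixed grey plastic tray blocks: a square 54 x 54 mm, 9 mm high, with one round pocket 34 mm across and 6 mm deep (pocket floor 3 mm above the bench) that takes the 18 mm socket with 8 mm to spare all round. The point is the centre of the pocket's mouth, level with the block's top; x and y run along its sides, z up.
- block_medium_hole0 (a point): The second smallest of four fixed grey plastic tray blocks: a square 64 x 64 mm, 9 mm high, with one round pocket 44 mm across and 6 mm deep (pocket floor 3 mm above the bench) that takes the 28 mm socket with 8 mm to spare all round. The point is the centre of the pocket's mouth, level with the block's top; x and y run along its sides, z up.
- block_large_hole0 (a point): The second largest of four fixed grey plastic tray blocks: a square 74 x 74 mm, 9 mm high, with one round pocket 54 mm across and 6 mm deep (pocket floor 3 mm above the bench) that takes the 38 mm socket with 8 mm to spare all round. The point is the centre of the pocket's mouth, level with the block's top; x and y run along its sides, z up.
- block_giant_hole0 (a point): The largest of four fixed grey plastic tray blocks: a square 86 x 86 mm, 9 mm high, with one round pocket 66 mm across and 6 mm deep (pocket floor 3 mm above the bench) that takes the 50 mm socket with 8 mm to spare all round. The point is the centre of the pocket's mouth, level with the block's top; x and y run along its sides, z up.
- nut_center (a point): A loose dark steel hex nut lying flat, 36 mm across flats, 19 mm high, its hole seen from above. Not a socket. The point is its centre, half-way up.
- spacer_center (a point): A loose flat dark steel spacer ring, 48 mm outside, 26 mm inside, 12 mm high. Not a socket. The point is its centre, half-way up.

How it is judged:
By the outcome, as a careful person would: the job done as asked, in the order asked, and still so for the second after the job is handed in, with the robot touching nothing.
It also fails if it takes over 93 s, if anything falls off the work surface, if the arm or the gripper's body presses on something with over 40 N, if the wrist force passes 120 N, or if a joint passes its speed limit or range.

ROBOT

A 6-joint arm with a two-finger parallel gripper is mounted at the origin on the work surface. World frame = base frame: x ahead of the robot, y to its left, z up, the work surface at z = 0. Lengths are in m, angles in rad, forces in N, time in s.
With the tool pointing down it reaches from about 0.35 to 0.775 m from the base axis. Payload 5.5 kg.
Tool frame: the origin (TCP) lies at the very end of the fingers, on their centre line; the grasp point (between the pads) lies 19 mm behind it; z points along the fingers, y is the direction in which the jaws open and shut (so a half turn about z gives the same grasp; the last joint's range is limited). The gripper opens to 85 mm and grips with 20 to 120 N. Pads are 22 mm wide; open, the fingers measure 114 mm over their backs; the gripper's body (76 mm by 85 mm) begins 54 mm behind the grasp point. The pads swing forward as they close: fully open they stand 13 mm farther back than shut.
Start: joints at [1.124, 0.313, 0.046, 1.304, 0, 1.431], TCP at [0.174, 0.548, 0.231] pointing down, gripper open.
Joint ranges: [-2.76, 2.76], [-0.86, 1.69], [-1.03, 1.26], [-2.2, 2.34], [-1.47, 1.5], [-3.14, 3.14]. Speed limits (rad/s): [2.57, 2.57, 3.14, 3.14, 3.14, 3.14].

INTERFACE

Orientations are given as a unit quaternion [w, x, y, z].
In Python, from workcell import get_state, imaging, env, spotter gives the robot as it stands.
- The arm moves only by the tool play_rows, never from a script. Its argument "moves" is a list of rows, each an object with "claw": the finger opening in cm, from 0 to 8.54; "delta_pos": the shift along the tool's x, y, z in cm, a list of three; "twist": the turn about the tool's z in degrees. A call has 1 to 12 rows; each row is the pose to reach, as a shift and turn from the pose commanded when the call began, along the tool's axes at that moment; what a row does not reach only later rows make up. A row lasts 1/8 s, in which the tool goes at most 62.5 mm and 10.7 degrees, less where a joint would pass 70% of its speed; a pose out of reach is approached as far as the arm can. A call with a gripper value outside its range is refused whole. The fingers move at their own pace and stop on an object; "force" is the grip in N (left out, the last holds). Time passes only in rows, so rows that repeat a pose let the fingers close. It gives the time, the measured TCP pose, the force and the opening at its end, in the units of the state.
- get_state(): the state, without advancing time (a new reading comes with each control period).
- imaging.read_camera(name): name is "side" or "top" or "wrist"; returns the picture (480x640x3 uint8, red, green, blue); there is no depth.
- imaging.camera_info(name): a dict with "fx", "fy", "cx", "cy" (pixels), "world_to_cam" (4x4, takes a point from world to camera coordinates). Camera axes: x right, y down, z forward; pixel columns grow to the right and rows downward; lengths in m; the calibration is good to about 2 mm. A picture is of the moment at which its call begins: read the wrist's pose just before it. camera_info takes no time and is no camera call; for the wrist camera it gives the pose at the moment of the call.
- env.hand_in(): hands the job in, once; it reports no verdict.
Trained networks look in the newest picture that a camera, given by its name, has taken for a name from the list of things; names that differ only in an ending like _2 or _b are one class to them, and where a whole thing is asked for, a point or a joint stands for the part that bears it (a point fixed in the world has none). Each returns a list of dicts, best first, with "conf" (0 to 1); they miss things now and then, are a little off and sometimes report something else, mostly with a low value. They report only what shows in the picture. A call takes as long as a camera call.
- spotter.spot_in(camera, query): "extent" ([left, top, right, bottom] in pixels, round what is visible of it).
The state is a dict: "clock": time; "joint_pos": joint angles; "qvel": joint speeds; "tau": joint torques, N m; "tcp_pos": TCP position; "orientation": TCP orientation; "wrist_force": force on the tool from outside, world axes, zero at the start; "ft_torque": the same for the moment, N m; "finger_gap": finger opening in m.
Only numpy, scipy, OpenCV 4.12 (cv2) and the standard library are available. Lean on these libraries where they do the work, as an engineer would, in place of code of your own. Each camera call takes 0.05 s, during which the arm holds its last target. There are 200 camera calls.

## Working session

There is one attempt and no reset: what is moved stays moved. The work goes in short steps, Python scripts to look and compute and a tool call to move; the robot and the scene stay as the last step left them, time stands still between calls to the robot, and variables do not carry over. Pictures are saved under pics/ and viewed, about 12 in all and at most 16, crops included, and the job is handed in when it is done.

Besides the shell and the picture viewer there is one more tool, called after ">>>" as name(argument=value, ...), one argument or row to a line, values as JSON. play_rows: Moves the arm, as the interface text tells. Its arguments: {"type":"object","properties":{"moves":{"type":"array"},"force":{"type":"number"}},"required":["moves"]}

```bash
mkdir -p pics; python3 - <<'E'
from workcell import get_state, imaging, env, spotter
import cv2,numpy as np
s=get_state(); print({k:np.round(v,3) for k,v in s.items()})
for c in ["top","side"]:
    im=imaging.read_camera(c); cv2.imwrite(f"pics/{c}0.png",im[:,:,::-1])
    i=imaging.camera_info(c); print(c,i["fx"],i["cx"],i["cy"],np.round(i["world_to_cam"],3).tolist())
    for n in ["socket_small","socket_medium","socket_large","socket_giant","nut","spacer"]:
        for d in spotter.spot_in(c,n+"_center")[:2]: print(n,np.round(d["extent"],1),round(d["conf"],2))
    for n in ["small","medium","large","giant"]:
        for d in spotter.spot_in(c,f"block_{n}_hole0")[:2]: print("block",n,np.round(d["extent"],1),round(d["conf"],2))
E
```

```text
{'clock': np.float64(0.0), 'joint_pos': array([1.124, 0.314, 0.045, 1.304, 0.   , 1.431]), 'qvel': array([ 0.001,  0.   ,  0.   , -0.   , -0.001,  0.   ]), 'tau': array([ 0.0000e+00, -4.8063e+01,  2.9854e+01,  2.0000e-02,  0.0000e+00,
        0.0000e+00]), 'tcp_pos': array([0.173, 0.548, 0.23 ]), 'orientation': array([-0.   ,  0.153,  0.988, -0.001]), 'wrist_force': array([0.178, 0.245, 0.613]), 'ft_torque': array([-0.008, -0.02 , -0.025]), 'finger_gap': np.float64(0.085)}
top 435.50563944972606 318.0044489264182 239.73547775146716 [[0.003, -1.0, 0.006, 0.002], [-0.981, -0.004, -0.194, 0.541], [0.194, -0.005, -0.981, 0.798], [0.0, 0.0, 0.0, 1.0]]
socket_small [310.5 204.1 327.1 215.6] 0.56
socket_small [383.6 273.4 415.7 298.1] 0.36
socket_medium [487.2 288.6 509.9 304.9] 0.48
socket_large [233.5 192.1 258.9 219.8] 0.75
socket_giant [142.  200.7 177.3 228. ] 0.59
nut [152.3 277.2 173.8 299.6] 0.62
spacer [464.1 196.7 487.2 222.6] 0.73
block small [382.5 271.5 414.2 301.6] 0.85
block medium [376.1 197.2 411.  234.6] 0.65
block large [220.2 275.1 256.4 312.8] 0.55
block giant [287.9 266.5 333.  314.4] 0.6
side 523.5280559231139 321.9551789223347 248.3258538515524 [[0.999, -0.049, 0.0, -0.514], [-0.032, -0.662, -0.749, 0.07], [0.037, 0.748, -0.663, 1.005], [0.0, 0.0, 0.0, 1.0]]
socket_small [363.9 256.6 375.8 275.7] 0.47
socket_medium [269.5 421.6 288.6 456.4] 0.67
socket_large [356.3 205.  370.9 231.7] 0.74
socket_giant [340.7 153.7 363.6 189.5] 0.76
nut [277.5 175.4 296.3 185.8] 0.79
spacer [385.7 404.3 416.5 441.1] 0.63
block small [274.5 326.1 308.8 350.6] 0.76
block medium [353.4 311.6 396.9 351.1] 0.7
block large [264.6 211.5 299.7 235.6] 0.68
block giant [258.9 248.7 308.  284.1] 0.91
```

View pics/top0.png

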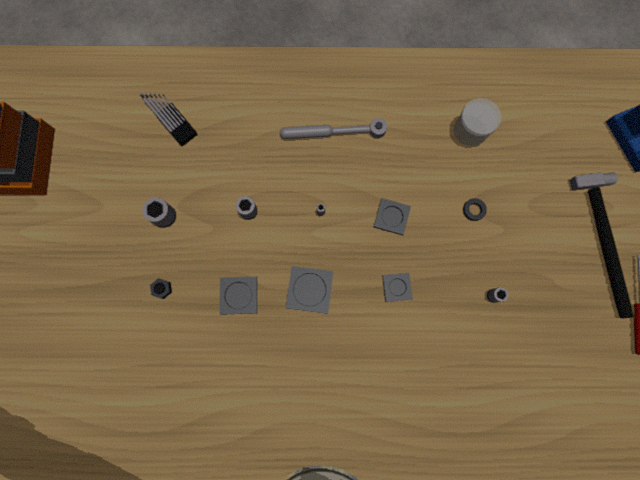

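View pics/side0.png

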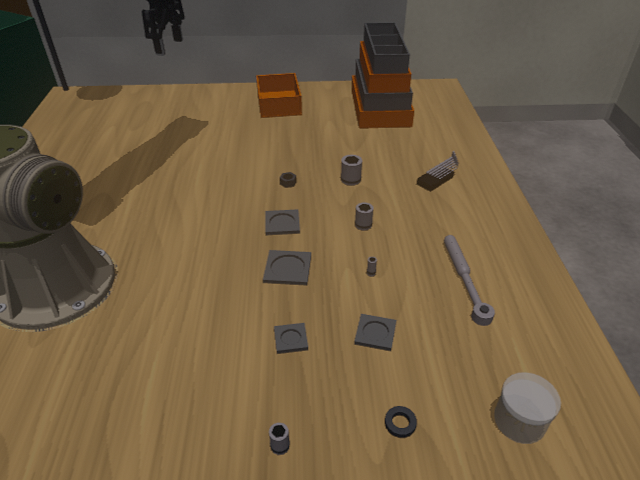

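Top view: the sockets are giant (158,212), large (247,208), small (320,210) and medium (498,295). The blocks are large (238,295), giant (310,290), small (398,288) and medium (392,216). The side view shows the same layout, and the spotter agrees with both. Next I fit cylinder and box models to the extents in both views.

```bash
cat > h.py <<'E'
from workcell import get_state, imaging, env, spotter
import cv2,numpy as np,json
from scipy.optimize import least_squares
S={"small":(.018,.038),"medium":(.028,.042),"large":(.038,.048),"giant":(.050,.056)}
B={"small":.054,"medium":.064,"large":.074,"giant":.086}
def proj(i,P):
    P=np.atleast_2d(P); c=P@i["world_to_cam"][:3,:3].T+i["world_to_cam"][:3,3]
    return np.c_[i["fx"]*c[:,0]/c[:,2]+i["cx"],i["fy"]*c[:,1]/c[:,2]+i["cy"]]
a=np.linspace(0,2*np.pi,40)
def cyl(x,y,z,r,h): return np.r_[[[x+r*np.cos(t),y+r*np.sin(t),z+k] for t in a for k in (0,h)]]
def box(x,y,z,s,w):
    q=[w+np.pi/4+k*np.pi/2 for k in range(4)]; r=s/2**.5
    return np.r_[[[x+r*np.cos(t),y+r*np.sin(t),z+k] for t in q for k in (0,.009)]]
def ext(p): return np.r_[p.min(0),p.max(0)]
E
python3 - <<'E'
from h import *
I={}; 
for c in ["top","side"]: I[c]=imaging.camera_info(c); I[c]["world_to_cam"]=np.array(I[c]["world_to_cam"])
ET={"small":[310.5,204.1,327.1,215.6],"medium":[487.2,288.6,509.9,304.9],"large":[233.5,192.1,258.9,219.8],"giant":[142,200.7,177.3,228]}
ES={"small":[363.9,256.6,375.8,275.7],"medium":[269.5,421.6,288.6,456.4],"large":[356.3,205,370.9,231.7],"giant":[340.7,153.7,363.6,189.5]}
BT={"small":[382.5,271.5,414.2,301.6],"medium":[376.1,197.2,411,234.6],"large":[220.2,275.1,256.4,312.8],"giant":[287.9,266.5,333,314.4]}
BS={"small":[274.5,326.1,308.8,350.6],"medium":[353.4,311.6,396.9,351.1],"large":[264.6,211.5,299.7,235.6],"giant":[258.9,248.7,308,284.1]}
for n in S:
    f=lambda v:np.r_[ext(proj(I["top"],cyl(*v,S[n][0]/2,S[n][1])))-ET[n],ext(proj(I["side"],cyl(*v,S[n][0]/2,S[n][1])))-ES[n]]
    r=least_squares(f,[.5,0,0],x_scale=.01,loss="soft_l1"); print(n,r.x.round(4),f(r.x).round(1))
    b=[]
    for w0 in (-.2,.2):
        g=lambda v:np.r_[ext(proj(I["top"],box(*v[:3],B[n],v[3])))-BT[n],ext(proj(I["side"],box(*v[:3],B[n],v[3])))-BS[n]]
        b.append(least_squares(g,[.5,0,0,w0],x_scale=[.01,.01,.01,.1],loss="soft_l1"))
    r=min(b,key=lambda r:r.cost); print("block",r.x.round(4),g(r.x).round(1))
s=get_state(); w=np.array(imaging.camera_info("wrist")["world_to_cam"]); print(np.linalg.inv(w).round(3).tolist(), imaging.camera_info("wrist")["fx"])
E
```

```text
small [ 6.082e-01 -5.000e-04  2.600e-03] [ 5.1 -0.4 -2.5  1.4  1.1 -0.9 -0.3  0.7]
block [ 0.4551 -0.1587  0.0028 -0.0954] [ 1.  -0.3 -1.5 -0.7 -0.4 -2.  -0.3  2.9]
medium [ 0.4352 -0.3523  0.0042] [-0.2 -0.9  0.  -1.5 -2.5  0.7 -0.1 -0.5]
block [ 0.6    -0.1531  0.0077 -0.2734] [-1.6 -0.3  1.7  0.4  0.5  0.8 -0.5 -0.7]
large [ 0.6148  0.1511 -0.004 ] [ 1.5  2.9 -1.8 -0.8 -0.8 -1.1  3.5  0.7]
block [ 0.4377  0.1632 -0.0013 -0.0045] [-1.4  0.6  1.5  0.3  0.5 -0.7  0.5  0.6]
giant [ 0.6012  0.327  -0.0071] [ 0.6 -3.2 -0.6  0.1 -0.2  3.5 -1.4 -1.1]
block [ 0.4437  0.0173  0.0086 -0.0846] [-0.7  1.3  1.2  0.5  1.6  0.3  0.4 -0.5]
[[0.301, 0.906, 0.298, 0.098], [0.954, -0.286, -0.095, 0.573], [-0.001, 0.313, -0.95, 0.373], [0.0, 0.0, 0.0, 1.0]] 337.23519294457583
```

>>> play_rows(
  moves=[
    {"claw":8.5,"delta_pos":[-6,-1,0],"twist":-6},
    {"claw":8.5,"delta_pos":[-12,-2,0],"twist":-12},
    {"claw":8.5,"delta_pos":[-18,-3,0],"twist":-17.6},
    {"claw":8.5,"delta_pos":[-24,-4,0],"twist":-17.6},
    {"claw":8.5,"delta_pos":[-30,-5.1,1],"twist":-17.6},
    {"claw":8.5,"delta_pos":[-36,-6.1,2],"twist":-17.6},
    {"claw":8.5,"delta_pos":[-42,-7.1,3],"twist":-17.6},
    {"claw":8.5,"delta_pos":[-45,-7.7,4],"twist":-17.6},
    {"claw":8.5,"delta_pos":[-47.5,-8.1,5],"twist":-17.6},
    {"claw":8.5,"delta_pos":[-47.5,-8.1,5],"twist":-17.6},
    {"claw":8.5,"delta_pos":[-47.5,-8.1,5],"twist":-17.6},
    {"claw":8.5,"delta_pos":[-47.5,-8.1,5],"twist":-17.6},
  ],
)

```text
clock: 2.6
tcp_pos: [0.6011, 0.3287, 0.1822]
orientation: [0.0, -0.001, 1.0, 0.0]
wrist_force: [-0.6, -0.3, 1.2]
finger_gap: 0.0851
```

```bash
cat >> h.py <<'E'
def winfo():
    i=imaging.camera_info("wrist"); i["world_to_cam"]=np.array(i["world_to_cam"]); return i
def look(kind,n,xy,pic=None):
    """fit x,y of a socket/block at z=0 to wrist view extents"""
    i=winfo(); im=imaging.read_camera("wrist")
    if pic: cv2.imwrite(f"pics/{pic}.png",im[:,:,::-1])
    q=f"socket_{n}_center" if kind=="s" else f"block_{n}_hole0"
    for d in spotter.spot_in("wrist",q)[:2]:
        e=np.array(d["extent"])
        g=(lambda v:ext(proj(i,cyl(v[0],v[1],0,S[n][0]/2,S[n][1])))-e) if kind=="s" else (lambda v:ext(proj(i,box(v[0],v[1],0,B[n],v[2])))-e)
        r=least_squares(g,list(xy)+([] if kind=="s" else [.1]),x_scale=.01,loss="soft_l1")
        print(kind,n,round(d["conf"],2),e.round(0),r.x.round(4),g(r.x).round(1))
def st():
    s=get_state(); print({k:np.round(s[k],4).tolist() for k in ("clock","tcp_pos","orientation","wrist_force","finger_gap")})
E
python3 - <<'E'
from h import *
st(); look("s","giant",(.601,.327),"w1")
E
```

```text
{'clock': 2.6, 'tcp_pos': [0.6011, 0.3287, 0.1822], 'orientation': [0.0003, -0.0012, 1.0, 0.0003], 'wrist_force': [-0.5861, -0.251, 1.1669], 'finger_gap': 0.0851}
s giant 0.55 [295. 187. 353. 256.] [0.6009 0.33  ] [-0.9 -0.2  0.9  0.2]
```

View pics/w1.png

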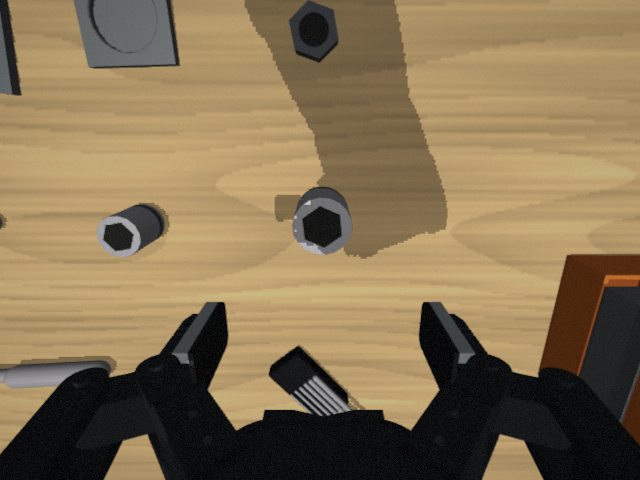

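The fit is within 1 px: giant at (0.601, 0.330). I'll descend and grip.

>>> play_rows(
  moves=[
    {"claw":8.5,"delta_pos":[0,0.1,4]},
    {"claw":8.5,"delta_pos":[0,0.1,8]},
    {"claw":8.5,"delta_pos":[0,0.1,12]},
    {"claw":8.5,"delta_pos":[0,0.1,14.5]},
    {"claw":8.5,"delta_pos":[0,0.1,16]},
    {"claw":8.5,"delta_pos":[0,0.1,16]},
    {"claw":4.5,"delta_pos":[0,0.1,16]},
    {"claw":4.5,"delta_pos":[0,0.1,16]},
    {"claw":4.5,"delta_pos":[0,0.1,16]},
    {"claw":4.5,"delta_pos":[0,0.1,16]},
    {"claw":4.5,"delta_pos":[0,0.1,16]},
    {"claw":4.5,"delta_pos":[0,0.1,16]},
  ],
  force=50,
)

```text
validation failed for argument at $.mo...
```

Every row needs a twist.

>>> play_rows(
  moves=[
    {"claw":8.5,"delta_pos":[0,0.1,4],"twist":0},
    {"claw":8.5,"delta_pos":[0,0.1,8],"twist":0},
    {"claw":8.5,"delta_pos":[0,0.1,12],"twist":0},
    {"claw":8.5,"delta_pos":[0,0.1,14.5],"twist":0},
    {"claw":8.5,"delta_pos":[0,0.1,16],"twist":0},
    {"claw":8.5,"delta_pos":[0,0.1,16],"twist":0},
    {"claw":4.5,"delta_pos":[0,0.1,16],"twist":0},
    {"claw":4.5,"delta_pos":[0,0.1,16],"twist":0},
    {"claw":4.5,"delta_pos":[0,0.1,16],"twist":0},
    {"claw":4.5,"delta_pos":[0,0.1,16],"twist":0},
    {"claw":4.5,"delta_pos":[0,0.1,16],"twist":0},
    {"claw":4.5,"delta_pos":[0,0.1,16],"twist":0},
  ],
  force=50,
)

```text
clock: 4.2
tcp_pos: [0.6033, 0.3289, 0.0233]
orientation: [0.002, -0.0, 1.0, 0.001]
wrist_force: [-1.2, -0.8, 6.2]
finger_gap: 0.0486
```

>>> play_rows(
  moves=[
    {"claw":4.5,"delta_pos":[0,0,-3],"twist":0},
    {"claw":4.5,"delta_pos":[0,0,-7],"twist":0},
    {"claw":4.5,"delta_pos":[1,-2,-11],"twist":0},
    {"claw":4.5,"delta_pos":[3,-7,-12],"twist":0},
    {"claw":4.5,"delta_pos":[5,-12,-12],"twist":0},
    {"claw":4.5,"delta_pos":[7,-17,-12],"twist":0},
    {"claw":4.5,"delta_pos":[9,-22,-12],"twist":0},
    {"claw":4.5,"delta_pos":[11,-27,-12],"twist":0},
    {"claw":4.5,"delta_pos":[12,-30,-12],"twist":0},
    {"claw":4.5,"delta_pos":[12,-31.2,-12],"twist":0},
    {"claw":4.5,"delta_pos":[12,-31.2,-12],"twist":0},
    {"claw":4.5,"delta_pos":[12,-31.2,-12],"twist":0},
  ],
)

```text
clock: 5.7
tcp_pos: [0.4826, 0.0173, 0.1412]
orientation: [0.0, -0.001, 1.0, 0.0]
wrist_force: [-0.1, 0.3, -3.8]
finger_gap: 0.0488
```

```bash
python3 - <<'E'
from h import *
st(); look("b","giant",(.444,.017),"w2"); look("b","large",(.438,.163)); look("b","small",(.455,-.159)); look("s","small",(.608,0))
E
```

```text
{'clock': 5.7, 'tcp_pos': [0.4826, 0.0173, 0.1412], 'orientation': [0.0001, -0.0007, 1.0, 0.0003], 'wrist_force': [-0.1479, 0.257, -3.7507], 'finger_gap': 0.0488}
b giant 0.73 [275. 123. 392. 240.] [0.4477 0.0282 0.1133] [ 0.1 -0.1 -0.1  0.1]
b large 0.79 [453. 122. 567. 218.] [ 0.4368  0.1674 -0.016 ] [-0.3  0.2  0.2 -0.2]
b small 0.74 [ 71. 152. 161. 228.] [ 0.4537 -0.1526  0.1394] [-0.3  0.2  0.3 -0.2]
```

View pics/w2.png

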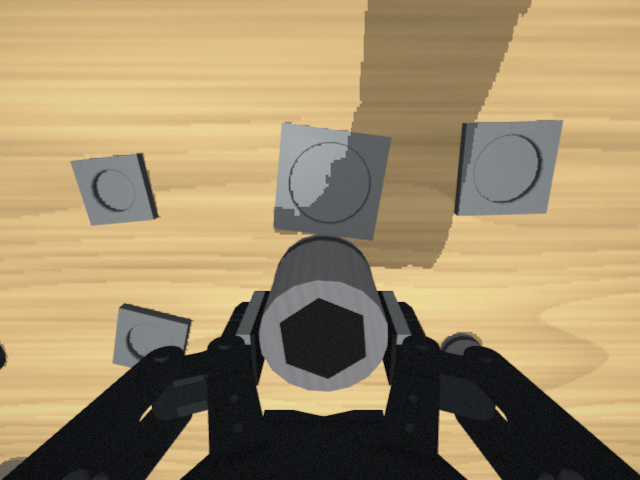

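Wrist view: the pocket centres are giant (330,182), large (508,168) and small (115,191). The held giant socket hangs straight. The two giant block estimates differ by 11 mm in y, so I'll back-project the pocket centres from all the views.

```bash
cat >> h.py <<'E'
def back(i,uv,z):
    w=np.array(i["world_to_cam"]); R=w[:3,:3]; c=-R.T@w[:3,3]
    d=R.T@np.array([(uv[0]-i["cx"])/i["fx"],(uv[1]-i["cy"])/i["fy"],1]); return (c+d*(z-c[2])/d[2])[:2].round(4)
E
python3 - <<'E'
from h import *
i=winfo(); t=imaging.camera_info("top"); s=imaging.camera_info("side")
for n,u in dict(giant=(330,182),large=(508,168),small=(115,191)).items(): print("wrist",n,back(i,u,.009))
for n,u in dict(giant=(310.3,290),large=(238,294.5),small=(398,287.5),medium=(392.5,216)).items(): print("top",n,back(t,u,.009))
for n,u in dict(giant=(288.5,264.5),large=(282.5,220),small=(291,337),medium=(376,330)).items(): print("side",n,back(s,u,.009))
print(i["cx"],i["cy"],np.linalg.inv(i["world_to_cam"]).round(3).tolist())
E
```

```text
wrist giant [0.4451 0.0229]
wrist large [0.4336 0.1649]
wrist small [ 0.4527 -0.1526]
top giant [0.4464 0.0186]
top large [0.4369 0.1634]
top small [ 0.4521 -0.158 ]
top medium [ 0.6005 -0.1514]
side giant [0.4499 0.0251]
side large [0.4371 0.1673]
side small [ 0.454  -0.1568]
side medium [ 0.6017 -0.1485]
323.1167803216366 238.23019801387665 [[-0.002, 0.95, 0.313, 0.403], [1.0, 0.002, -0.0, 0.017], [-0.001, 0.313, -0.95, 0.282], [0.0, 0.0, 0.0, 1.0]]
```

>>> play_rows(
  moves=[
    {"claw":4.5,"delta_pos":[2,0.3,2],"twist":0},
    {"claw":4.5,"delta_pos":[3.5,0.5,5],"twist":0},
    {"claw":4.5,"delta_pos":[3.5,0.5,8],"twist":0},
    {"claw":4.5,"delta_pos":[3.5,0.5,9.5],"twist":0},
    {"claw":4.5,"delta_pos":[3.5,0.5,10.3],"twist":0},
    {"claw":4.5,"delta_pos":[3.5,0.5,10.8],"twist":0},
    {"claw":4.5,"delta_pos":[3.5,0.5,11.1],"twist":0},
    {"claw":4.5,"delta_pos":[3.5,0.5,11.3],"twist":0},
    {"claw":4.5,"delta_pos":[3.5,0.5,11.4],"twist":0},
    {"claw":4.5,"delta_pos":[3.5,0.5,11.4],"twist":0},
  ],
)

```text
clock: 7.35
tcp_pos: [0.4473, 0.0215, 0.0274]
orientation: [0.0, -0.0, 1.0, 0.0]
wrist_force: [-0.1, 0.5, -3.4]
finger_gap: 0.0487
```

```bash
python3 - <<'E'
from h import *
st(); cv2.imwrite("pics/w3.png",imaging.read_camera("wrist")[:,:,::-1])
E
```

```text
{'clock': 7.35, 'tcp_pos': [0.4473, 0.0215, 0.0274], 'orientation': [0.0002, -0.0002, 1.0, 0.0], 'wrist_force': [-0.071, 0.5233, -3.4137], 'finger_gap': 0.0487}
```

View pics/w3.png

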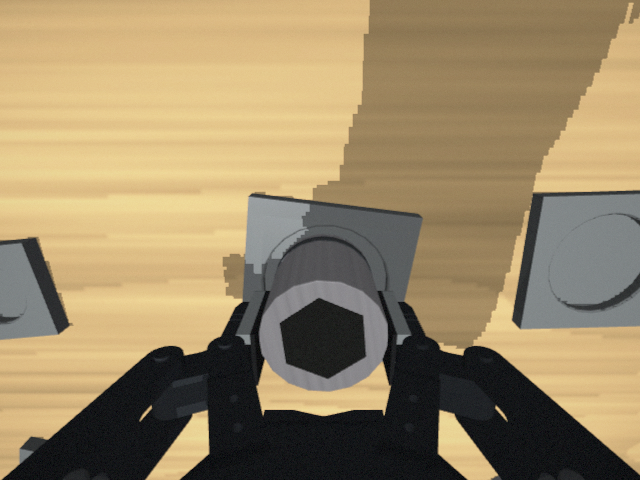

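The socket base sits inside the pocket circle: pocket columns 266–385, socket 273–375, with about 6 mm of gap at the near edge. I'll lower the last millimetre and release.

>>> play_rows(
  moves=[
    {"claw":4.5,"delta_pos":[0,0,0.1],"twist":0},
    {"claw":5.2,"delta_pos":[0,0,0.1],"twist":0},
    {"claw":6,"delta_pos":[0,0,0.1],"twist":0},
    {"claw":8.5,"delta_pos":[0,0,0.1],"twist":0},
    {"claw":8.5,"delta_pos":[0,0,0.1],"twist":0},
    {"claw":8.5,"delta_pos":[0,0,0],"twist":0},
    {"claw":8.5,"delta_pos":[0,0,-3],"twist":0},
    {"claw":8.5,"delta_pos":[0,0,-8],"twist":0},
    {"claw":8.5,"delta_pos":[0,0,-14],"twist":0},
    {"claw":8.5,"delta_pos":[0,0,-14],"twist":0},
  ],
)

```text
clock: 8.65
tcp_pos: [0.4505, 0.0211, 0.1721]
orientation: [0.005, -0.0, 1.0, -0.001]
wrist_force: [0.2, 0.1, -0.2]
finger_gap: 0.0854
```

```bash
python3 - <<'E'
from h import *
st(); look("b","giant",(.444,.022),"w4"); look("s","giant",(.446,.022))
E
```

```text
{'clock': 8.65, 'tcp_pos': [0.4505, 0.0211, 0.1721], 'orientation': [0.0047, -0.0003, 1.0, -0.0006], 'wrist_force': [0.232, 0.0628, -0.1727], 'finger_gap': 0.0854}
b giant 0.73 [276. 160. 379. 261.] [0.4486 0.0272 0.1206] [ 0. -0. -0.  0.]
s giant 0.67 [294. 191. 356. 262.] [0.4482 0.0235] [-0.4 -1.6  0.4  1.4]
s giant 0.26 [434. 163. 530. 245.] [0.4273 0.1544] [ 5.4  4.  -1.4 -5.6]
```

View pics/w4.png

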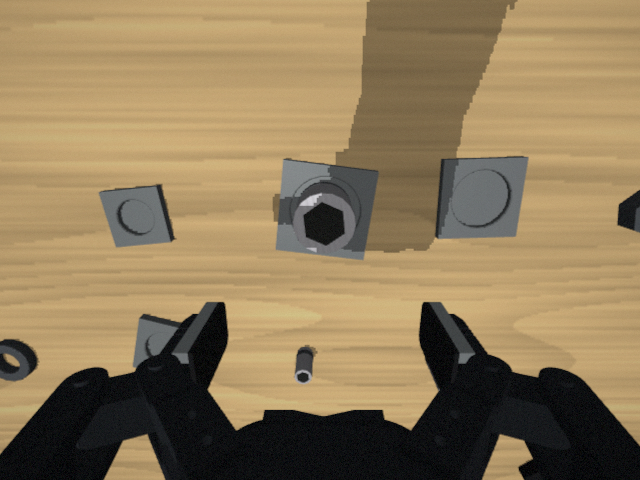

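The giant is seated at image (322,223), inside its pocket. Next is the large socket.

>>> play_rows(
  moves=[
    {"claw":8.5,"delta_pos":[-4,3,0],"twist":0},
    {"claw":8.5,"delta_pos":[-8,6.2,0],"twist":0},
    {"claw":8.5,"delta_pos":[-12,9.3,0],"twist":0},
    {"claw":8.5,"delta_pos":[-15.5,12,0],"twist":0},
    {"claw":8.5,"delta_pos":[-16.8,13,0],"twist":0},
    {"claw":8.5,"delta_pos":[-16.8,13,0],"twist":0},
    {"claw":8.5,"delta_pos":[-16.8,13,0],"twist":0},
  ],
)

```text
clock: 9.72
tcp_pos: [0.6138, 0.151, 0.1659]
orientation: [-0.002, -0.0, 1.0, -0.0]
wrist_force: [-0.3, -0.4, -0.3]
finger_gap: 0.0846
```

```bash
python3 - <<'E'
from h import *
st(); look("s","large",(.615,.151)); look("s","small",(.608,0)); look("s","large",(.615,.151))
E
```

```text
{'clock': 9.725, 'tcp_pos': [0.6138, 0.151, 0.1659], 'orientation': [-0.0015, -0.0001, 1.0, -0.0002], 'wrist_force': [-0.3231, -0.4322, -0.3244], 'finger_gap': 0.0846}
s large 0.66 [302. 198. 348. 251.] [0.6132 0.1533] [-0.6 -2.4  0.6  2. ]
s large 0.27 [291.   0. 394.  53.] [0.4729 0.1649] [ 24.2  -1.3 -22.5  20.2]
s small 0.78 [134. 205. 176. 232.] [0.6107 0.0035] [ 0.3 -1.6 -0.3  1.2]
s large 0.58 [300. 197. 349. 248.] [0.612  0.1526] [ 0.7 -3.7 -0.7  1.9]
s large 0.19 [294.   2. 393.  51.] [0.4746 0.1653] [ 22.1  -1.3 -21.1  23.6]
```

>>> play_rows(
  moves=[
    {"claw":8.5,"delta_pos":[0,0.2,4],"twist":0},
    {"claw":8.5,"delta_pos":[0,0.2,8],"twist":0},
    {"claw":8.5,"delta_pos":[0,0.2,12],"twist":0},
    {"claw":8.5,"delta_pos":[0,0.2,14],"twist":0},
    {"claw":8.5,"delta_pos":[0,0.2,15],"twist":0},
    {"claw":8.5,"delta_pos":[0,0.2,15],"twist":0},
    {"claw":5,"delta_pos":[0,0.2,15],"twist":0},
    {"claw":3.2,"delta_pos":[0,0.2,15],"twist":0},
    {"claw":3.2,"delta_pos":[0,0.2,15],"twist":0},
    {"claw":3.2,"delta_pos":[0,0.2,15],"twist":0},
    {"claw":3.2,"delta_pos":[0,0.2,15],"twist":0},
    {"claw":3.2,"delta_pos":[0,0.2,15],"twist":0},
  ],
  force=50,
)

```text
clock: 11.52
tcp_pos: [0.616, 0.1535, 0.0186]
orientation: [0.001, -0.0, 1.0, 0.0]
wrist_force: [-0.7, -0.8, 6.7]
finger_gap: 0.0369
```

>>> play_rows(
  moves=[
    {"claw":3.2,"delta_pos":[0,0,-3],"twist":0},
    {"claw":3.2,"delta_pos":[1,0,-7],"twist":0},
    {"claw":3.2,"delta_pos":[5,0.3,-8],"twist":0},
    {"claw":3.2,"delta_pos":[9,0.6,-8],"twist":0},
    {"claw":3.2,"delta_pos":[13,0.9,-8],"twist":0},
    {"claw":3.2,"delta_pos":[16.5,1.2,-8],"twist":0},
    {"claw":3.2,"delta_pos":[17.7,1.2,-6.5],"twist":0},
    {"claw":3.2,"delta_pos":[17.7,1.2,-4],"twist":0},
    {"claw":3.2,"delta_pos":[17.7,1.2,-2],"twist":0},
    {"claw":3.2,"delta_pos":[17.7,1.2,-1],"twist":0},
    {"claw":3.2,"delta_pos":[17.7,1.2,-0.5],"twist":0},
    {"claw":3.2,"delta_pos":[17.7,1.2,-0.5],"twist":0},
  ],
)

```text
clock: 13.02
tcp_pos: [0.4383, 0.1655, 0.0224]
orientation: [0.0, -0.0, 1.0, 0.0]
wrist_force: [0.2, -0.2, -2.5]
finger_gap: 0.0366
```

```bash
python3 - <<'E'
from h import *
st(); cv2.imwrite("pics/w5.png",imaging.read_camera("wrist")[:,:,::-1])
E
```

```text
{'clock': 13.025, 'tcp_pos': [0.4383, 0.1655, 0.0224], 'orientation': [0.0001, -0.0002, 1.0, 0.0001], 'wrist_force': [0.2118, -0.2025, -2.5012], 'finger_gap': 0.0366}
```

View pics/w5.png

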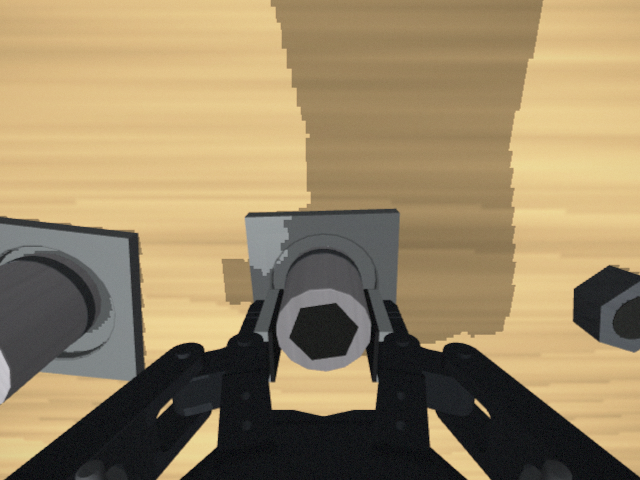

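The large socket base is centred: pocket columns 272–376, socket 285–362. I'll lower 1 mm, release, rise, and move over towards the small socket.

>>> play_rows(
  moves=[
    {"claw":3.2,"delta_pos":[0,0,0.1],"twist":0},
    {"claw":4,"delta_pos":[0,0,0.1],"twist":0},
    {"claw":5,"delta_pos":[0,0,0.1],"twist":0},
    {"claw":8.5,"delta_pos":[0,0,0.1],"twist":0},
    {"claw":8.5,"delta_pos":[0,0,0.1],"twist":0},
    {"claw":8.5,"delta_pos":[0,0,0],"twist":0},
    {"claw":8.5,"delta_pos":[0,0,-3],"twist":0},
    {"claw":8.5,"delta_pos":[0,0,-8],"twist":0},
    {"claw":8.5,"delta_pos":[-3,-3,-12.5],"twist":0},
    {"claw":8.5,"delta_pos":[-7,-6.5,-12.5],"twist":0},
    {"claw":8.5,"delta_pos":[-11,-10.5,-12.5],"twist":0},
    {"claw":8.5,"delta_pos":[-15,-14.5,-12.5],"twist":0},
  ],
)

```text
clock: 14.58
tcp_pos: [0.5894, 0.0193, 0.1476]
orientation: [0.0, -0.0, 1.0, 0.0]
wrist_force: [1.1, 0.3, -0.1]
finger_gap: 0.0848
```

>>> play_rows(
  moves=[
    {"claw":8.5,"delta_pos":[-2.1,-1.7,0],"twist":0},
    {"claw":8.5,"delta_pos":[-2.1,-1.7,0],"twist":0},
    {"claw":8.5,"delta_pos":[-2.1,-1.7,0],"twist":0},
  ],
)

```text
clock: 14.95
tcp_pos: [0.6082, 0.004, 0.1469]
orientation: [-0.001, -0.0, 1.0, 0.0]
wrist_force: [-0.1, 0.0, 0.5]
finger_gap: 0.0851
```

```bash
python3 - <<'E'
from h import *
st(); look("s","small",(.608,0),"w6"); look("b","medium",(.6,-.15));look("s","small",(.608,0))
E
```

```text
{'clock': 14.95, 'tcp_pos': [0.6082, 0.004, 0.1469], 'orientation': [-0.0007, -0.0003, 1.0, 0.0003], 'wrist_force': [-0.1056, 0.05, 0.5498], 'finger_gap': 0.0851}
s small 0.87 [310. 213. 330. 249.] [0.6104 0.0023] [-1.5  0.9  1.5 -0.7]
b medium 0.55 [106. 168. 192. 259.] [ 0.6012 -0.1396  0.2269] [-2.4  1.1 13.7 -1.1]
s small 0.82 [307. 214. 330. 246.] [0.6102 0.0012] [-0.2 -1.1  0.2  0.9]
```

View pics/w6.png

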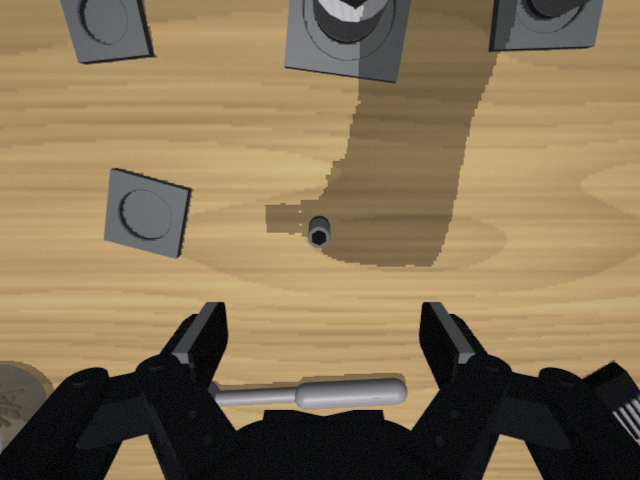

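>>> play_rows(
  moves=[
    {"claw":8.5,"delta_pos":[0,-0.2,4],"twist":0},
    {"claw":6,"delta_pos":[0,-0.2,8],"twist":0},
    {"claw":5,"delta_pos":[0,-0.2,11],"twist":0},
    {"claw":5,"delta_pos":[0,-0.2,12.5],"twist":0},
    {"claw":5,"delta_pos":[0,-0.2,13.4],"twist":0},
    {"claw":4,"delta_pos":[0,-0.2,13.4],"twist":0},
    {"claw":3,"delta_pos":[0,-0.2,13.4],"twist":0},
    {"claw":2.2,"delta_pos":[0,-0.2,13.4],"twist":0},
    {"claw":1.3,"delta_pos":[0,-0.2,13.4],"twist":0},
    {"claw":1.3,"delta_pos":[0,-0.2,13.4],"twist":0},
    {"claw":1.3,"delta_pos":[0,-0.2,13.4],"twist":0},
    {"claw":1.3,"delta_pos":[0,-0.2,13.4],"twist":0},
  ],
  force=30,
)

```text
clock: 16.75
tcp_pos: [0.6099, 0.0014, 0.0143]
orientation: [0.001, -0.0, 1.0, -0.0]
wrist_force: [-0.3, -0.8, 5.9]
finger_gap: 0.0169
```

>>> play_rows(
  moves=[
    {"claw":1.3,"delta_pos":[0,0,-3],"twist":0},
    {"claw":1.3,"delta_pos":[0,-1,-7],"twist":0},
    {"claw":1.3,"delta_pos":[3,-4,-8],"twist":0},
    {"claw":1.3,"delta_pos":[7,-8,-8],"twist":0},
    {"claw":1.3,"delta_pos":[11,-12,-8],"twist":0},
    {"claw":1.3,"delta_pos":[14.5,-15,-8],"twist":0},
    {"claw":1.3,"delta_pos":[15.7,-15.7,-6],"twist":0},
    {"claw":1.3,"delta_pos":[15.7,-15.7,-4],"twist":0},
    {"claw":1.3,"delta_pos":[15.7,-15.7,-2],"twist":0},
    {"claw":1.3,"delta_pos":[15.7,-15.7,-1],"twist":0},
    {"claw":1.3,"delta_pos":[15.7,-15.7,-0.5],"twist":0},
    {"claw":1.3,"delta_pos":[15.7,-15.7,-0.5],"twist":0},
  ],
)

```text
clock: 18.25
tcp_pos: [0.4523, -0.1554, 0.0183]
orientation: [-0.0, -0.0, 1.0, 0.0]
wrist_force: [0.2, 0.0, 0.2]
finger_gap: 0.017
```

```bash
python3 - <<'E'
from h import *
st(); cv2.imwrite("pics/w7.png",imaging.read_camera("wrist")[:,:,::-1])
E
```

```text
{'clock': 18.25, 'tcp_pos': [0.4523, -0.1554, 0.0183], 'orientation': [-0.0001, -0.0003, 1.0, 0.0001], 'wrist_force': [0.2456, 0.0248, 0.237], 'finger_gap': 0.017}
```

View pics/w7.png

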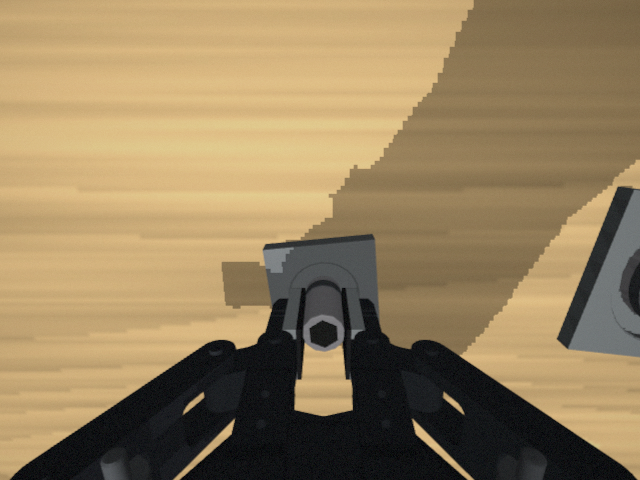

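The small socket is centred: pocket columns 291–357, socket 306–341. I'll release it and move to hover over the medium.

>>> play_rows(
  moves=[
    {"claw":1.3,"delta_pos":[0,0,0.1],"twist":0},
    {"claw":1.9,"delta_pos":[0,0,0.1],"twist":0},
    {"claw":2.6,"delta_pos":[0,0,0.1],"twist":0},
    {"claw":3.8,"delta_pos":[0,0,0.1],"twist":0},
    {"claw":4.5,"delta_pos":[0,0,0.1],"twist":0},
    {"claw":4.5,"delta_pos":[0,0,-1],"twist":0},
    {"claw":5,"delta_pos":[0,0,-5],"twist":0},
    {"claw":8.5,"delta_pos":[0,-1,-10],"twist":0},
    {"claw":8.5,"delta_pos":[0.5,-6,-13],"twist":0},
    {"claw":8.5,"delta_pos":[1,-11,-13],"twist":0},
    {"claw":8.5,"delta_pos":[1.5,-16,-13],"twist":0},
    {"claw":8.5,"delta_pos":[1.7,-19.5,-13],"twist":0},
  ],
)

```text
clock: 19.8
tcp_pos: [0.435, -0.3528, 0.1493]
orientation: [0.0, 0.0, 1.0, -0.001]
wrist_force: [-0.4, 0.8, 0.3]
finger_gap: 0.0852
```

>>> play_rows(
  moves=[
    {"claw":8.5,"delta_pos":[0,0,0],"twist":0},
    {"claw":8.5,"delta_pos":[0,0,0],"twist":0},
  ],
)

```text
clock: 20.05
tcp_pos: [0.435, -0.3499, 0.1484]
orientation: [-0.0, -0.0, 1.0, 0.0]
wrist_force: [0.2, 0.4, 0.2]
finger_gap: 0.0851
```

```bash
python3 - <<'E'
from h import *
st(); look("s","medium",(.435,-.352),"w8"); look("s","medium",(.435,-.352)); look("s","small",(.453,-.155))
E
```

```text
{'clock': 20.05, 'tcp_pos': [0.435, -0.3499, 0.1484], 'orientation': [-0.0001, -0.0001, 1.0, 0.0004], 'wrist_force': [0.1779, 0.4115, 0.1965], 'finger_gap': 0.0851}
s medium 0.69 [305. 208. 345. 255.] [ 0.4373 -0.3478] [ 1.7 -0.2 -1.7  0.1]
s medium 0.7 [302. 210. 344. 255.] [ 0.4382 -0.3487] [ 2.6 -1.1 -2.6  0.9]
s small 0.64 [529. 232. 578. 267.] [ 0.4541 -0.1534] [-0.9  0.4  0.7 -0.3]
```

View pics/w8.png

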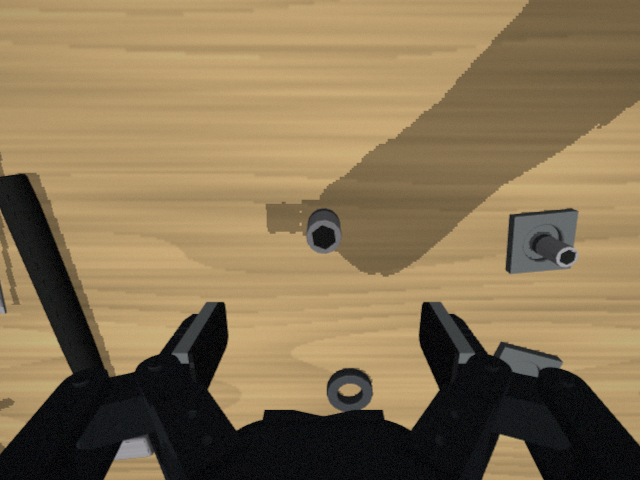

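The small socket stands in its pocket at (545,245). The medium is at (323,232).

>>> play_rows(
  moves=[
    {"claw":8.5,"delta_pos":[-0.2,0.1,4],"twist":0},
    {"claw":7,"delta_pos":[-0.2,0.1,8],"twist":0},
    {"claw":6,"delta_pos":[-0.2,0.1,11],"twist":0},
    {"claw":6,"delta_pos":[-0.2,0.1,12.5],"twist":0},
    {"claw":6,"delta_pos":[-0.2,0.1,13.4],"twist":0},
    {"claw":5,"delta_pos":[-0.2,0.1,13.4],"twist":0},
    {"claw":4,"delta_pos":[-0.2,0.1,13.4],"twist":0},
    {"claw":3.2,"delta_pos":[-0.2,0.1,13.4],"twist":0},
    {"claw":2.2,"delta_pos":[-0.2,0.1,13.4],"twist":0},
    {"claw":2.2,"delta_pos":[-0.2,0.1,13.4],"twist":0},
    {"claw":2.2,"delta_pos":[-0.2,0.1,13.4],"twist":0},
    {"claw":2.2,"delta_pos":[-0.2,0.1,13.4],"twist":0},
  ],
  force=40,
)

```text
clock: 21.85
tcp_pos: [0.4378, -0.3501, 0.0153]
orientation: [0.001, -0.0, 1.0, -0.001]
wrist_force: [-0.7, 0.4, 6.0]
finger_gap: 0.0268
```

>>> play_rows(
  moves=[
    {"claw":2.2,"delta_pos":[0,0,-4],"twist":0},
    {"claw":2.2,"delta_pos":[-1,1,-8],"twist":0},
    {"claw":2.2,"delta_pos":[-4.5,5,-8],"twist":0},
    {"claw":2.2,"delta_pos":[-8,9.5,-8],"twist":0},
    {"claw":2.2,"delta_pos":[-11.5,14,-8],"twist":0},
    {"claw":2.2,"delta_pos":[-15,18.5,-8],"twist":0},
    {"claw":2.2,"delta_pos":[-16.3,20.1,-7],"twist":0},
    {"claw":2.2,"delta_pos":[-16.3,20.1,-5],"twist":0},
    {"claw":2.2,"delta_pos":[-16.3,20.1,-2.5],"twist":0},
    {"claw":2.2,"delta_pos":[-16.3,20.1,-1],"twist":0},
    {"claw":2.2,"delta_pos":[-16.3,20.1,-0.5],"twist":0},
    {"claw":2.2,"delta_pos":[-16.3,20.1,-0.5],"twist":0},
  ],
)

```text
clock: 23.35
tcp_pos: [0.6002, -0.1489, 0.0195]
orientation: [0.0, 0.0, 1.0, -0.0]
wrist_force: [0.1, 0.6, -0.5]
finger_gap: 0.0268
```

```bash
python3 - <<'E'
from h import *
st(); cv2.imwrite("pics/w9.png",imaging.read_camera("wrist")[:,:,::-1])
E
```

```text
{'clock': 23.35, 'tcp_pos': [0.6002, -0.1489, 0.0195], 'orientation': [0.0, 0.0001, 1.0, -0.0], 'wrist_force': [0.0716, 0.6141, -0.4895], 'finger_gap': 0.0268}
```

View pics/w9.png

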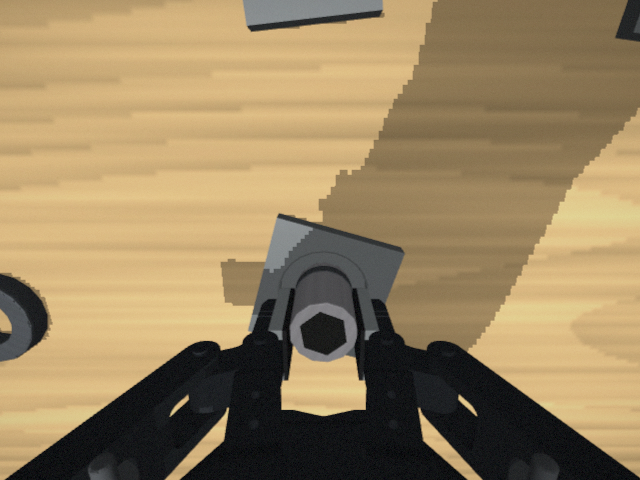

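The medium is centred: pocket columns 281–366, socket 296–352. I'll release it and retreat upwards.

>>> play_rows(
  moves=[
    {"claw":2.2,"delta_pos":[0,0,0.1],"twist":0},
    {"claw":2.9,"delta_pos":[0,0,0.1],"twist":0},
    {"claw":3.7,"delta_pos":[0,0,0.1],"twist":0},
    {"claw":5,"delta_pos":[0,0,0.1],"twist":0},
    {"claw":5.5,"delta_pos":[0,0,0.1],"twist":0},
    {"claw":5.5,"delta_pos":[0,0,-1],"twist":0},
    {"claw":6,"delta_pos":[0,0,-5],"twist":0},
    {"claw":8.5,"delta_pos":[0,0,-10],"twist":0},
    {"claw":8.5,"delta_pos":[2,-3,-15],"twist":0},
    {"claw":8.5,"delta_pos":[4,-7,-20],"twist":0},
    {"claw":8.5,"delta_pos":[6,-12,-23],"twist":0},
    {"claw":8.5,"delta_pos":[8,-16,-23],"twist":0},
  ],
)

```text
clock: 24.9
tcp_pos: [0.5209, -0.3109, 0.2539]
orientation: [0.003, -0.0, 1.0, -0.002]
wrist_force: [1.1, 0.6, -0.6]
finger_gap: 0.0849
```

>>> play_rows(
  moves=[
    {"claw":8.5,"delta_pos":[0,-4,0],"twist":0},
    {"claw":8.5,"delta_pos":[0,-8,0],"twist":0},
    {"claw":8.5,"delta_pos":[0,-8,0],"twist":0},
    {"claw":8.5,"delta_pos":[0,-8,0],"twist":0},
  ],
)

```text
clock: 25.4
tcp_pos: [0.5201, -0.3881, 0.2496]
orientation: [0.0, -0.0, 1.0, 0.0]
wrist_force: [0.6, 0.1, -0.6]
finger_gap: 0.0855
```

```bash
python3 - <<'E'
from h import *
st(); t=imaging.read_camera("top"); s=imaging.read_camera("side")
a=cv2.resize(t[170:330,130:520],(800,328),interpolation=3); b=cv2.resize(s[140:360,240:440],(300,330))
b=cv2.copyMakeBorder(cv2.resize(s[140:380,220:440],(240,262)),0,0,0,560,0)
cv2.imwrite("pics/f.png",np.vstack([a,b])[:,:,::-1])
E
```

```text
{'clock': 25.4, 'tcp_pos': [0.5201, -0.3881, 0.2496], 'orientation': [0.0, -0.0, 1.0, 0.0003], 'wrist_force': [0.552, 0.0675, -0.6257], 'finger_gap': 0.0855}
```

View pics/f.png

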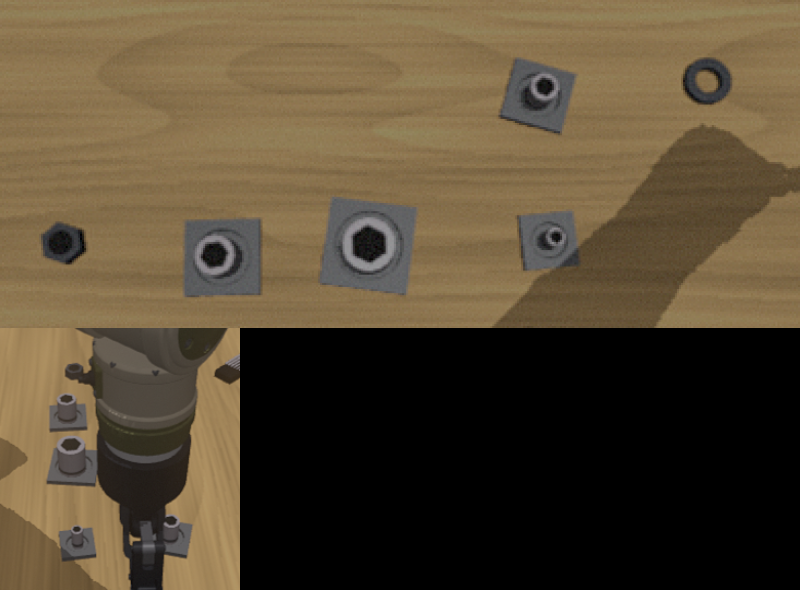

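The top crop shows all four sockets upright in their own pockets, open end up. The nut and ring are where they were, and the arm is clear.

```bash
python3 -c "
from workcell import env
print(env.hand_in())"
```

```text
the job is handed in; nothing more can be done
None
```

All four sockets are standing upright, open end up, each in the pocket made for its size, and I handed the job in at about 25.4 s of the 93 s limit.

- **Placing:** I gripped each socket from above and checked with the wrist camera, just before release, that its base lay inside the pocket circle. All four did.
- **Final check:** The last top view shows every socket upright in its own pocket. The nut and spacer ring are where they were, and the arm is clear with the gripper open. The last side view shows the same, with the medium partly hidden behind the gripper.
- **Forces:** The wrist readings at the end of each move stayed below about 7 N.
- **Disagreements:** The giant block's y position first came out 11 mm apart between the wrist and top/side fits. Back-projecting the pocket centre from the three views brought them within about 6 mm, and I used 0.022 m. Heights from the top/side fit scattered by up to about 9 mm around the bench, so I took heights from the known sizes.

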